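# Pull the dust extractor's filter for cleaning

## Task

The bench dust extractor's filter is due for cleaning: first turn the fan knob fully anticlockwise to its off stop, then swing the cover flap right back so that it stays standing open, and draw the filter cassette up out of its slot by the pull tab. Finish while holding the cassette in the gripper, still and upright over the middle of the brass tray with its lower edge about 8 cm above the table, so that falling dust lands in the tray. Never let the cassette touch the tray, and leave the tray, brush, jars and mortar where they stand.

Things in the scene. Friction and masses are not known exactly. Their poses are not given: they have to be found in the camera images.
- extractor: Dust extractor, fixed off-white box 200 (x) x 260 (y) x 145 mm. Origin: centre of its underside; x to the back, y to its left, z up. In its frame (mm): knob pod x -100..20, y 30..130, top 145; grey flap over x -100..20, y -130..30; under it a deck at z 105 with the filter slot centred at x -45, y -50; behind x 20 the fan housing, top 145.
- fan_knob (a joint): Fan knob angle, rad: 0 = off, at the fully anticlockwise stop (seen from above); it grows clockwise, to 4.71 at full speed. It starts somewhere between 0.9 and 2.0. Friction about 0.05 N m, it stays where it is left.
- fan_knob_grip (a point): On the vertical knob axis, 182 mm above the table (extractor x -40, y 82). The knob is a black upright bar 38 long, 14 thick, its sides from 159 to 189 mm above the table, on a 40 mm disc (top at 159). The point turns with it: x along the bar (white pointer at the -x end), so the fingers close along the point's y.
- flap (a joint): Opening angle of the cover flap, rad: 0 = shut (level), 1.57 = upright, 2.2 = leaning back on its stop. The hinge is stiff (about 0.16 N m against turning, and the flap weighs 140 g): it stays where it is left.
- flap_handle (a point): Middle of the flap's steel handle: a round bar 10 mm thick, 90 mm long along the extractor's y, on a post at each end, 30 mm above the flap's outer face (bar centre), 98 mm along the flap from the hinge line. Shut: x -78, y -50, z 175 in the extractor's frame. Turns with the flap: z out of its outer face. The round bar can turn between gripping fingers.
- flap_hinge (a point): Middle of the flap's hinge line (extractor x 20, y -50, z 145), axis along y. The flap is a 3 mm panel, 120 mm from hinge to free edge, 157 mm wide, with a 38 mm deep skirt on its inner side along the free edge. Opening lifts the free edge (nearest the robot) up and back. A fixed wall, 4 mm thick, up to z 141, stands on the deck's right edge; the deck's front is open.
- filter: Filter cassette, hidden under the shut flap: blue frame 16 (x) x 110 (y) x 85 mm high with dusty pleats, blue pull tab on top 10 (x) x 44 (y) x 30 mm high. Origin: centre of its lower edge, z up; in its slot the axes are the extractor's, the origin 20 mm above the table, the frame's top flush with the deck. 2 mm play all round; clear after rising 85 mm. 80 to 170 g.
- filter_tab (a point): Middle of the pull tab, 101 mm above the cassette's lower edge; the tab reaches 14 mm higher and 16 mm lower. Grip it with the fingers closing along the cassette's x; the deck is 16 mm below this point while the cassette is in its slot.
- brass_tray: Round brass tray, 191 mm across, 14 mm high, standing on the table to the right of the extractor. Origin at the centre of its underside.
- herb_brush: Flat brush with a wooden handle, 55 x 185 x 14 mm, lying crosswise near the table's front edge, right of the robot: leave it.
- sample_jar_a: Sample jar 46 mm across, 86 mm high, beyond the tray's right: leave it. Origin at the centre of its underside.
- sample_jar_b: Sample jar like the other one, near it: leave it.
- mortar: Mortar, 85 mm across, 74 mm high, left of the extractor: leave it.
There are look-alikes about, which are no part of the job. Of the things that look like the brass_tray, the larger one is meant.

How it is judged:
By the outcome, as a careful person would: the job done as asked, in the order asked, and still so for the second after the job is handed in, while the arm keeps its last pose, push and grip.
It also fails if it takes over 72 s, if anything falls off the work surface, if the arm or the gripper's body presses on something with over 40 N, if the wrist force passes 120 N, or if a joint passes its speed limit or range.

## Robot

A 7-joint arm with a two-finger parallel gripper is mounted at the origin on a cart in front of the work surface, level with it; the furniture and walls round the work are solid. World frame = base frame: x ahead of the robot, y to its left, z up, the work surface at z = 0. Lengths are in mm, angles in rad, forces in N, time in s.
With the tool pointing down it reaches from about 400 to 875 mm from the base axis. Payload 4.4 kg.
Tool frame: the origin (TCP) lies midway between the tips of the shut fingers; the grasp point (between the pads) lies 19 mm behind it; z points along the fingers, y is the line along which they close (so a half turn about z gives the same grasp; the last joint's range is limited). The gripper opens to 85 mm and grips with 20 to 120 N. Pads are 22 mm wide; open, the fingers measure 114 mm over their backs; the gripper's body (76 mm by 85 mm) begins 54 mm behind the grasp point. The pads swing forward as they close: fully open they stand 13 mm farther back than shut.
Start: joints at [1.17, 0.628, 0.038, 1.517, -0.027, 0.996, -0.02], TCP at [213.605, -613.914, 231.313] pointing down, gripper open.
Joint ranges: [-3.06, 3.06], [-0.37, 2.12], [-1.25, 1.32], [0.18, 2.47], [-1.1, 4.24], [0.23, 1.98], [-2.94, 2.94]. Speed limits (rad/s): [2.57, 2.57, 3.14, 3.14, 3.14, 3.14, 3.14].

## Interface

Orientations are given as [roll, pitch, yaw] about the fixed x, y, z axes, in that order (R = Rz(yaw) Ry(pitch) Rx(roll)).
In Python, from cell import ctrl, get_image, get_calibration gives the robot as it stands.
- The arm moves only by the shell command python3 -m creep 'ROWS'. ROWS is JSON, a list of rows, each an object of numbers: "dx", "dy", "dz": the shift along the world's x, y, z normalised to -1 to 1, where 1 is 0.4 m; "rx", "ry", "rz": the turn, a rotation vector about the world's x, y, z normalised to -1 to 1, where 1 is 2 pi rad; "grip": the closure, from -1 (fully open) to 1 (shut). A call has exactly 5 rows; each row is the pose to reach, as a shift and turn from the pose commanded when the call began, turning the shorter way round; what a row does not reach only later rows make up. A row lasts 1/8 s, in which the tool goes at most 62.5 mm and 10.7 degrees, less where a joint would pass 70% of its speed; a pose out of reach is approached as far as the arm can. A call with a number of a shift or a turn outside -1 to 1 is refused whole. A call with a gripper value outside its range is refused whole. The fingers move at their own pace and stop on an object; the grip force is fixed at half the most. Time passes only in rows, so rows that repeat a pose let the fingers close, or fill a call up. It gives the time, the measured TCP pose, the force, the opening and the grip force at its end, in the units of the state.
- ctrl.read_state(): the state, without advancing time (a new reading comes with each control period).
- get_image(name): name is "side" or "top" or "wrist"; returns the picture (400x640x3 uint8, red, green, blue); there is no depth.
- get_calibration(name): a dict with "mtx" (3x3 intrinsics, pixels), "world_from_camera" (4x4, takes a point from camera to world coordinates). Camera axes: x right, y down, z forward; pixel columns grow to the right and rows downward; lengths in mm; the calibration is good to about 2 mm. A picture is of the moment at which its call begins: read the wrist's pose just before it. get_calibration takes no time and is no camera call; for the wrist camera it gives the pose at the moment of the call.
- ctrl.finish_job(): hands the job in; it is judged then, once.
The state is a dict: "clock": time; "qpos": joint angles; "qd": joint speeds; "tau": joint torques, N m; "eef_pos": TCP position; "tool_rot": TCP orientation; "force": force on the tool from outside, world axes, zero at the start; "torque": the same for the moment, N m; "width": finger opening in mm; "gripper_force": force on a finger pad.
Only numpy, scipy, OpenCV 4.12 (cv2) and the standard library are available. Lean on these libraries where they do the work, as an engineer would, in place of code of your own. Each camera call takes 0.05 s, during which the arm holds its last target. There are 200 camera calls.

## Working session

There is one attempt and no reset: what is moved stays moved. The work goes in short steps, Python scripts to look and compute and a shell command to move; the robot and the scene stay as the last step left them, time stands still between calls to the robot, and variables do not carry over. Pictures are saved under pics/ and viewed, at most 10 in all, crops included, and the job is handed in when it is done.

```bash
ls; mkdir -p pics
python3 - <<'E'
from cell import ctrl,get_image,get_calibration
import cv2,json
for n in("side","top"):
    cv2.imwrite(f"pics/{n}0.png",cv2.cvtColor(get_image(n),cv2.COLOR_RGB2BGR))
    c=get_calibration(n);print(n,c["mtx"],c["world_from_camera"])
s=ctrl.read_state();print(s)
E
```

```text
pics
side [[453.63922072   0.         320.95294564]
 [  0.         453.63922072 194.20177468]
 [  0.           0.           1.        ]] [[-8.73048840e-01 -2.86612519e-01  3.94511073e-01  5.94430764e+01]
 [-4.87159028e-01  5.48300838e-01 -6.79736914e-01  8.35929381e+02]
 [-2.14896428e-02 -7.85633155e-01 -6.18319287e-01  8.99371555e+02]
 [ 0.00000000e+00  0.00000000e+00  0.00000000e+00  1.00000000e+00]]
top [[384.06723394   0.         319.39153312]
 [  0.         384.06723394 199.27679548]
 [  0.           0.           1.        ]] [[ 3.46738114e-02 -9.76866742e-01  2.11019183e-01  2.70693484e+02]
 [-9.99397465e-01 -3.42216590e-02  5.79529628e-03 -2.45921222e+01]
 [ 1.56019434e-03 -2.11092982e-01 -9.77464740e-01  1.28662912e+03]
 [ 0.00000000e+00  0.00000000e+00  0.00000000e+00  1.00000000e+00]]
{'clock': 0.1, 'qpos': array([ 1.17023241,  0.62925517,  0.03844649,  1.51825993, -0.02699627,
        0.99625741, -0.02001827]), 'qd': array([-2.05190969e-03, -3.24283580e-03,  3.12963610e-04, -1.53987842e-03,
        9.48662981e-04,  2.10974639e-05,  6.05196342e-04]), 'tau': array([ 3.50439972e-03, -5.64533937e+01,  1.22978669e+00, -1.93973762e+01,
        1.11465299e-02,  5.35427942e-03,  1.06646280e-05]), 'eef_pos': array([ 213.40458788, -613.39653186,  230.48263674]), 'tool_rot': array([-3.13993090e+00,  2.04254899e-05,  3.34746475e-01]), 'force': array([ 0.04003774,  0.4995861 , -0.13664874]), 'torque': array([ 0.01166999,  0.02796251, -0.00808622]), 'gripper_force': 0.0, 'width': 84.88007306865623}
```

View pics/side0.png

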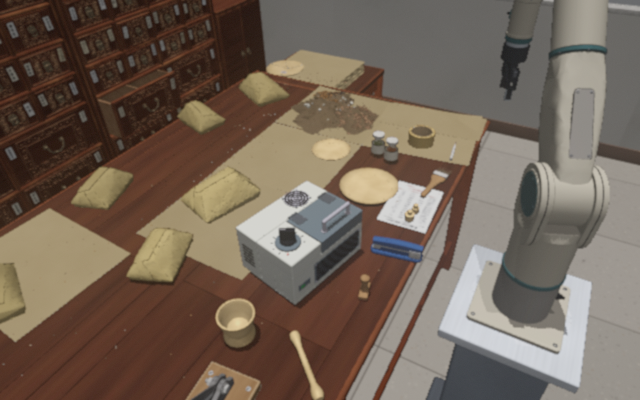

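View pics/top0.png

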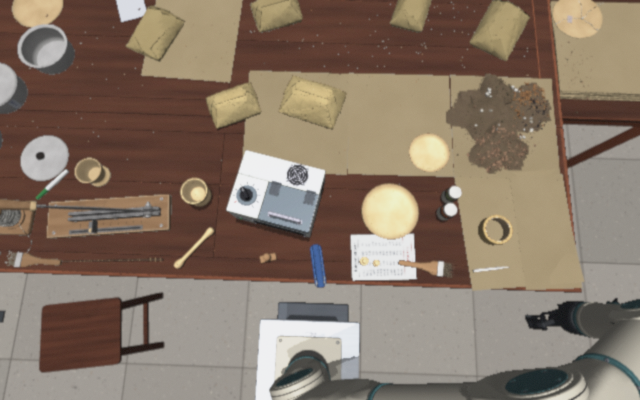

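Candidates for the brass tray: the large disc at top (390,211) / side (369,186); look-alikes are the smaller disc at top (430,152) / side (331,149) and discs at the back at top (578,17) and (37,8). I choose the large one at (390,211), right of the extractor. The extractor is at top (277,193) with the knob at (246,195) and the handle at (284,218). Next comes a close crop.

Run:
```python
import cv2,numpy as np
t=cv2.imread("pics/top0.png")[140:245,220:420];s=cv2.imread("pics/side0.png")[175:300,230:400]
a=cv2.resize(t,(800,420),interpolation=cv2.INTER_CUBIC)
cv2.imwrite("pics/crop_t.png",a)
cv2.imwrite("pics/crop_s.png",cv2.resize(s,None,fx=4.7,fy=4.7,interpolation=cv2.INTER_CUBIC))
```

```text
(no output)
```

View pics/crop_t.png

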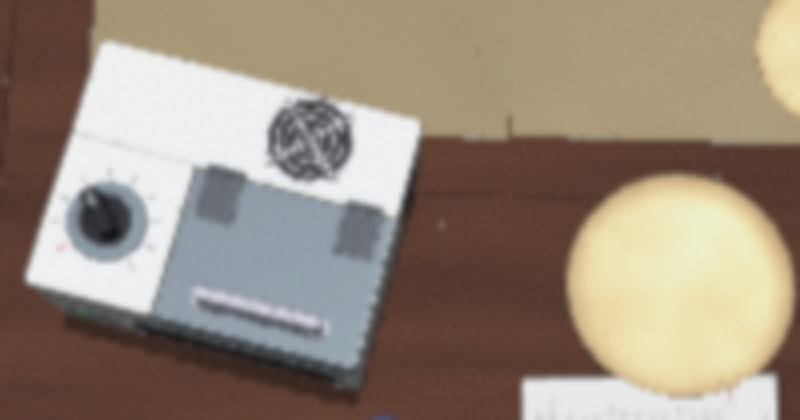

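View pics/crop_s.png

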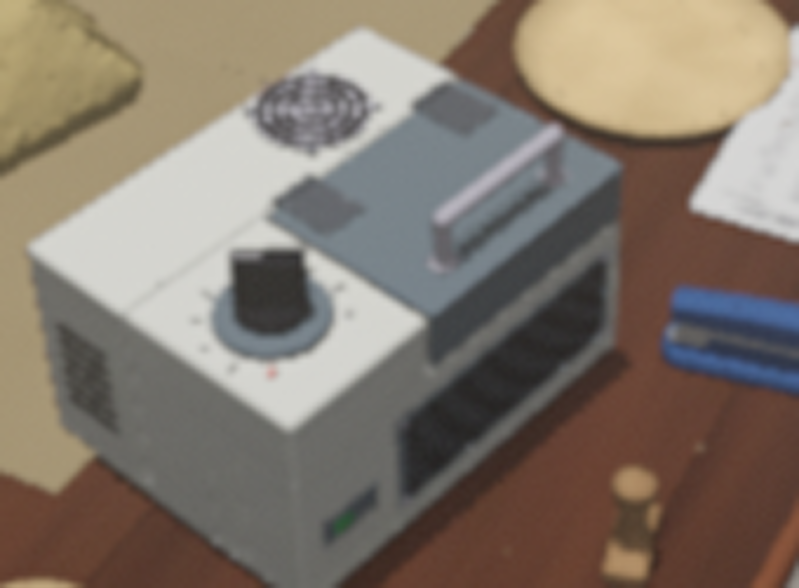

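The crops confirm it. The extractor's top face is seen at top-crop (104,40), (420,121) and (27,281), the knob at (105,215) with its pointer to the upper left and the red off mark at (62,247), the handle bar from (195,293) to (327,328), and the large tray centred at (680,285). The side crop shows the same features: corners (28,247), (362,27) and (290,432), and handle (437,218)-(557,130).

```bash
cat > h.py <<'E'
import numpy as np,cv2
from cell import ctrl,get_image,get_calibration
from scipy.optimize import least_squares
def P(c):
    M=np.linalg.inv(c["world_from_camera"]); return np.array(c["mtx"])@M[:3]
def proj(c,X):
    p=P(c)@np.append(X,1); return p[:2]/p[2]
def tri(ca,a,cb,b):
    X=cv2.triangulatePoints(P(ca),P(cb),np.array(a,float),np.array(b,float)).ravel(); return X[:3]/X[3]
def plane(c,uv,z):
    M=np.array(c["world_from_camera"]); d=M[:3,:3]@np.linalg.solve(c["mtx"],[*uv,1]); return M[:3,3]+d*(z-M[2,3])/d[2]
def ext(p,X):
    c,s=np.cos(p[2]),np.sin(p[2]); return np.array([p[0]+c*X[0]-s*X[1],p[1]+s*X[0]+c*X[1],X[2]])
E
cat > m.py <<'E'
from h import *
T,S=get_calibration("top"),get_calibration("side")
t=lambda u,v:(220+(u+.5)/4-.5,140+(v+.5)/4-.5)
s=lambda u,v:(230+(u+.5)/4.7-.5,175+(v+.5)/4.7-.5)
pts={"BL":((100,130,145),t(104,40),s(28,247)),"BR":((100,-130,145),t(420,121),s(362,27)),"FL":((-100,130,145),t(27,281),s(290,432)),
"HL":((-78,-5,178),t(197,294),s(440,218)),"HR":((-78,-95,178),t(325,327),s(555,130))}
for k,(m,a,b) in pts.items(): print(k,tri(T,a,S,b).round(1))
f=lambda p:np.concatenate([np.r_[proj(T,ext(p,m))-a,proj(S,ext(p,m))-b] for m,a,b in pts.values()])
r=least_squares(f,[600,50,-.25],loss="soft_l1"); p=r.x
print("pose",p.round(3),f(p).round(2))
for n,m in dict(knob=(-40,82,182),handle=(-78,-50,175),tab=(-45,-50,121),hinge=(20,-50,145)).items(): print(n,ext(p,m).round(1))
k=ext(p,(-40,82,189)); print("knobtop px crop",(proj(T,k)-[220,140])*4,(proj(S,k)-[230,175])*4.7)
tip=plane(T,t(90,188),189);print("pointer",(tip-k).round(1),np.degrees(np.arctan2(*(tip-k)[1::-1])))
print("tip side",plane(S,s(250,255),189)-k)
# tray: threshold ellipse centre
for n,c,box in(("top",T,(355,175,425,245)),("side",S,(330,160,405,208))):
    im=cv2.imread(f"pics/{n}0.png");x0,y0,x1,y1=box
    hsv=cv2.cvtColor(im[y0:y1,x0:x1],cv2.COLOR_BGR2HSV);mk=cv2.inRange(hsv,(12,50,170),(30,180,255))
    q,_=cv2.findContours(mk,0,1);q=max(q,key=cv2.contourArea);e=cv2.fitEllipse(q)
    uv=(e[0][0]+x0,e[0][1]+y0);print(n,e,plane(c,uv,14).round(1))
    if n=="top":ut=uv
    else: print("tray3d",tri(T,ut,S,uv).round(1))
E
python3 m.py
```

```text
BL [667.2 218.1 142.7]
BR [609.5 -31.4 143.4]
FL [474.9 262.9 140.5]
HL [464.6 129.  176.2]
HR [445.2  34.7 173. ]
pose [ 5.40936e+02  1.15642e+02 -2.25000e-01] [-0.57  0.1  -1.13 -0.42  0.84  0.44 -0.05 -0.96 -0.97  0.64  0.16 -0.53
  0.09 -0.14  0.76 -0.57 -2.31 -0.57  0.18  0.09]
knob [520.3 204.5 182. ]
handle [453.7  84.3 175. ]
tab [485.9  77.  121. ]
hinge [549.3  62.4 145. ]
knobtop px crop [ 94.89035063 209.92044946] [266.17401507 252.25699035]
pointer [17.5  6.   0. ] 19.064713521566944
tip side [7.52308656 4.70291303 0.        ]
top ((34.703895568847656, 36.12276840209961), (53.27509689331055, 55.79035949707031), 119.56519317626953) [ 512.9 -255.2   14. ]
side ((38.86404800415039, 25.2735652923584), (34.035552978515625, 56.95804214477539), 92.57127380371094) [ 510.  -249.7   14. ]
tray3d [ 513.3 -256.3    8.5]
```

```bash
R='{"dx":0.62,"dy":0.6,"dz":0.35}'; python3 -m creep '[{"dx":0.1,"dy":0.1,"dz":0.1},{"dx":0.2,"dy":0.2,"dz":0.2},{"dx":0.35,"dy":0.35,"dz":0.3},{"dx":0.5,"dy":0.5,"dz":0.35},{"dx":0.6,"dy":0.65,"dz":0.35}]'
```

```text
$[0]: bad value
```

```bash
python3 -m creep '[{"dx":0,"dy":0.15},{"dx":0,"dy":0.3},{"dx":0,"dy":0.45},{"dx":0,"dy":0.6},{"dx":0,"dy":0.75}]'
```

```text
$[0]: bad value
```

```bash
python3 -m creep '[{"dy":0.15,"dx":0.0},{"dy":0.3},{"dy":0.35},{"dy":0.35},{"dy":0.35}]'
```

```text
$[0]: bad value
```

```bash
python3 -m creep '[{"dx":0.1,"dy":0.1,"dz":0.1,"rx":0,"ry":0,"rz":0,"grip":-1},{"dx":0.2,"dy":0.2,"dz":0.2,"rx":0,"ry":0,"rz":0,"grip":-1},{"dx":0.3,"dy":0.3,"dz":0.3,"rx":0,"ry":0,"rz":0,"grip":-1},{"dx":0.4,"dy":0.4,"dz":0.35,"rx":0,"ry":0,"rz":0,"grip":-1},{"dx":0.5,"dy":0.5,"dz":0.35,"rx":0,"ry":0,"rz":0,"grip":-1}]'
```

```text
clock: 0.72
eef_pos: [407.6, -420.6, 372.2]
tool_rot: [3.138, -0.001, 0.334]
force: [0.2, -0.2, -0.1]
width: 85.3
gripper_force: 0.0
```

```bash
python3 -m creep '[{"dx":0.05,"dy":0.15,"dz":0,"rx":0,"ry":0,"rz":0,"grip":-1},{"dx":0.1,"dy":0.3,"dz":0,"rx":0,"ry":0,"rz":0,"grip":-1},{"dx":0.1,"dy":0.45,"dz":0,"rx":0,"ry":0,"rz":0,"grip":-1},{"dx":0.1,"dy":0.6,"dz":0,"rx":0,"ry":0,"rz":0,"grip":-1},{"dx":0.1,"dy":0.75,"dz":0,"rx":0,"ry":0,"rz":0,"grip":-1}]'
python3 -m creep '[{"dx":0,"dy":0.15,"dz":0,"rx":0,"ry":0,"rz":0,"grip":-1},{"dx":0,"dy":0.3,"dz":0,"rx":0,"ry":0,"rz":0,"grip":-1},{"dx":0,"dy":0.45,"dz":0,"rx":0,"ry":0,"rz":0,"grip":-1},{"dx":0,"dy":0.6,"dz":0,"rx":0,"ry":0,"rz":0,"grip":-1},{"dx":0,"dy":0.65,"dz":0,"rx":0,"ry":0,"rz":0,"grip":-1}]'
python3 - <<'E'
from h import *
s=ctrl.read_state();c=get_calibration("wrist");print(s["qpos"].round(2),c["world_from_camera"],c["mtx"])
cv2.imwrite("pics/w1.png",get_image("wrist")[...,::-1])
import pickle;pickle.dump(c,open("w1.pkl","wb"))
E
```

```text
clock: 1.35
eef_pos: [446.0, -119.1, 370.1]
tool_rot: [-3.141, 0.0, 0.335]
force: [0.9, 0.0, 1.0]
width: 85.3
gripper_force: 0.0
clock: 1.98
eef_pos: [445.4, 143.1, 370.2]
tool_rot: [-3.14, -0.0, 0.341]
force: [1.1, -0.8, 0.5]
width: 85.4
gripper_force: 0.0
[-0.14  0.23 -0.28  1.78  0.07  1.14 -1.68] [[ 3.34099362e-01 -8.90706871e-01 -3.08251336e-01  5.26288954e+02]
 [-9.42535042e-01 -3.16525607e-01 -1.06954356e-01  1.70688121e+02]
 [-2.30446143e-03  3.26271068e-01 -9.45273442e-01  5.13488317e+02]
 [ 0.00000000e+00  0.00000000e+00  0.00000000e+00  1.00000000e+00]] [[296.21825735   0.         320.07474215]
 [  0.         296.21825735 205.58551778]
 [  0.           0.           1.        ]]
```

View pics/w1.png

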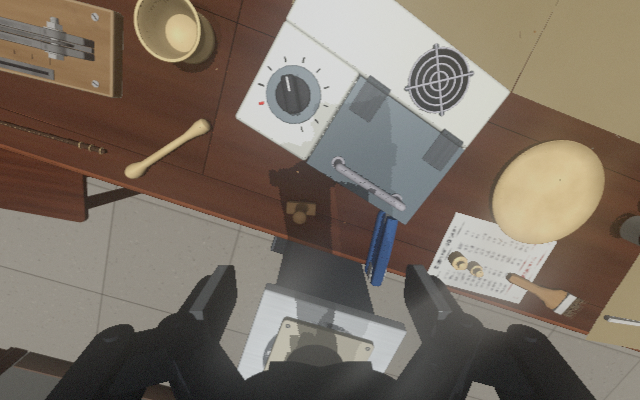

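The wrist view shows the knob at (292,93) with its pointer up and the red mark at (262,103), the handle from (339,162) to (400,207), and the tray at (549,191). I enlarge it once for precise pixels.

Run:
```python
import cv2
im=cv2.imread("pics/w1.png")[40:225,230:470]
cv2.imwrite("pics/w1c.png",cv2.resize(im,None,fx=3.2,fy=3.2,interpolation=cv2.INTER_CUBIC))
```

```text
(no output)
```

View pics/w1c.png

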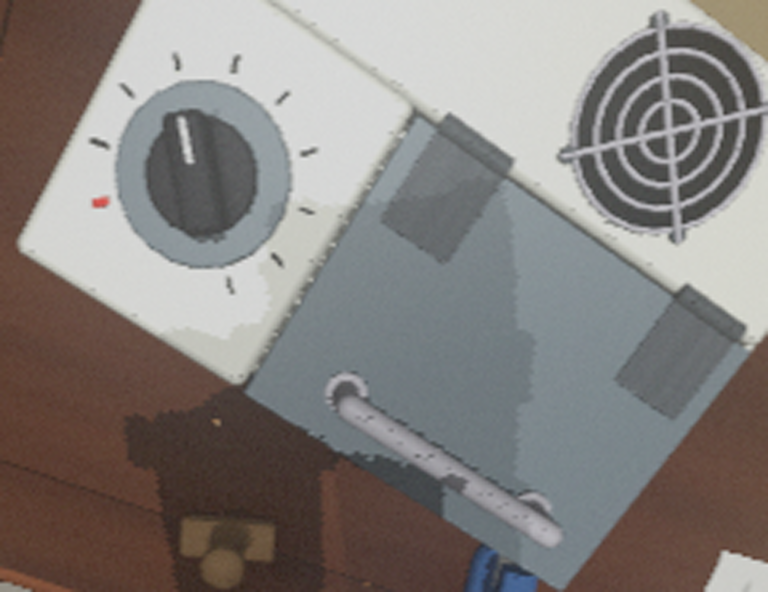

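```bash
cat > m2.py <<'E'
from h import *
import pickle
T,S=get_calibration("top"),get_calibration("side");W=pickle.load(open("w1.pkl","rb"))
t=lambda u,v:(220+(u+.5)/4-.5,140+(v+.5)/4-.5)
s=lambda u,v:(230+(u+.5)/4.7-.5,175+(v+.5)/4.7-.5)
w=lambda u,v:(230+(u+.5)/3.2-.5,40+(v+.5)/3.2-.5)
o=[(T,(100,130,145),t(104,40)),(S,(100,130,145),s(28,247)),(T,(100,-130,145),t(420,121)),(S,(100,-130,145),s(362,27)),
(T,(-100,130,145),t(27,281)),(S,(-100,130,145),s(290,432)),(T,(-78,-5,178),t(197,294)),(S,(-78,-5,178),s(440,218)),(S,(-78,-95,178),s(555,130)),
(W,(-100,130,145),w(20,246)),(W,(-100,30,145),w(243,385)),(W,(20,30,145),w(413,108)),(W,(-78,-8,175),w(350,402)),(W,(-78,-92,175),w(550,536)),(W,(-40,82,159),w(204,175)),(W,(-100,-127,145),w(562,588))]
f=lambda p:np.concatenate([proj(c,ext(p,m))-a for c,m,a in o])
p=least_squares(f,[540,115,-.23],loss="soft_l1").x; print(p.round(4));print(f(p).round(1))
fw=lambda p:np.concatenate([proj(c,ext(p,m))-a for c,m,a in o if c is W]);pw=least_squares(fw,p).x;print("wrist only",pw.round(4),fw(pw).round(1))
for n,m in dict(knob=(-40,82,182),handle=(-78,-50,175),tab=(-45,-50,121),hinge=(20,-50,145)).items(): print(n,ext(p,m).round(1),ext(pw,m).round(1))
a,b=plane(W,w(180,118),189),plane(W,w(190,162),189);print("pointer dir",np.degrees(np.arctan2(*(a-b)[1::-1])),a,b)
q=tri(W,w(350,402),S,s(440,218));q2=tri(W,w(550,536),S,s(555,130));print("handle tri",q,q2)
print("knob disc tri",tri(W,w(204,175),T,t(107,220)))
E
python3 m2.py
```

```text
[ 5.451217e+02  1.144725e+02 -2.250000e-01]
[-0.1 -1.2 -2.2 -1.2  1.3 -0.9 -1.1 -1.6 -0.5 -0.7 -1.1 -1.5  0.6 -1.5
 -0.5 -1.4 -1.1 -0.7 -2.3  0.8 -0.5  2.   1.3  0.3  2.6  3.1 -2.  -2.
 -0.6  0.4 -0.6  0.8]
wrist only [ 5.460053e+02  1.144009e+02 -2.260000e-01] [-2.1 -0.1 -0.3  1.3  1.6 -0.5  2.9  2.3 -1.8 -2.6 -0.3 -0.5 -0.4  0.2]
knob [524.4 203.3 182. ] [525.4 203.3 182. ]
handle [457.9  83.1 175. ] [458.8  83.1 175. ]
tab [490.1  75.8 121. ] [490.9  75.8 121. ]
hinge [553.5  61.3 145. ] [554.3  61.2 145. ]
pointer dir 31.352940559771454 [538.60625051 212.37542593 189.        ] [527.33226132 205.5064571  189.        ]
handle tri [467.77457397 126.64023465 172.96252952] [446.05214087  37.76820268 175.05295542]
knob disc tri [524.55983506 205.07474398 142.83967193]
```

```bash
python3 -m creep '[{"dx":0.1,"dy":0.08,"dz":-0.1,"rx":0,"ry":0,"rz":0.029,"grip":-1},{"dx":0.19,"dy":0.15,"dz":-0.2,"rx":0,"ry":0,"rz":0.029,"grip":-1},{"dx":0.19,"dy":0.15,"dz":-0.3,"rx":0,"ry":0,"rz":0.029,"grip":-1},{"dx":0.19,"dy":0.15,"dz":-0.35,"rx":0,"ry":0,"rz":0.029,"grip":-1},{"dx":0.19,"dy":0.15,"dz":-0.35,"rx":0,"ry":0,"rz":0.029,"grip":-1}]'
python3 - <<'E'
from h import *
import pickle
s=ctrl.read_state();c=get_calibration("wrist");print(s["eef_pos"],s["tool_rot"],s["qpos"].round(2))
im=get_image("wrist")[...,::-1];cv2.imwrite("pics/w2.png",im);pickle.dump(c,open("w2.pkl","wb"))
E
```

```text
clock: 2.65
eef_pos: [521.4, 197.2, 228.5]
tool_rot: [-3.142, 0.005, 0.516]
force: [0.2, -0.1, 0.4]
width: 85.3
gripper_force: 0.0
[521.4048149  197.19744578 228.50762441] [-3.14157161  0.0046378   0.51606108] [-0.22  0.51 -0.29  1.77  0.18  0.89 -1.64]
```

View pics/w2.png

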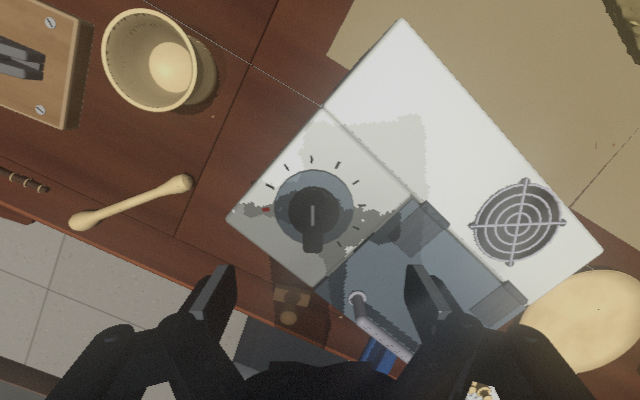

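The picture shows the knob bar vertical in the image, so the tool yaw already matches. The disc is centred near (313,205) and the pointer runs from (312,207) to (313,226).

Run:
```python
from h import *
import pickle
W=pickle.load(open("w2.pkl","rb"));T=get_calibration("top")
print(plane(W,(313,205),159),plane(W,(312,207),189),plane(W,(313,226),189),plane(W,(313,250),186))
im=cv2.imread("pics/w2.png");hsv=cv2.cvtColor(im,cv2.COLOR_BGR2HSV)
# fine corners
for n,uv in dict(BL=(402,18),BR=(603,250),FL=(227,218)).items(): print(n,plane(W,uv,145).round(1))
W1=pickle.load(open("w1.pkl","rb"));print(tri(W1,(230+204.5/3.2-.5,40+175.5/3.2-.5),W,(313,205)))
print(W["world_from_camera"])
```

```text
[529.65279409 207.07062732 159.        ] [537.58652532 211.44282109 189.        ] [526.12678322 204.31795142 189.        ] [509.02721028 194.88170048 186.        ]
BL [669.  217.5 145. ]
BR [611.9 -30.3 145. ]
FL [480.5 261.  145. ]
[524.79680357 204.48203702 143.06804574]
[[ 4.93133938e-01 -8.20959788e-01 -2.87826241e-01  5.96670678e+02]
 [-8.69953264e-01 -4.65547056e-01 -1.62626127e-01  2.38766306e+02]
 [-4.87148057e-04  3.30591840e-01 -9.43773701e-01  3.71405053e+02]
 [ 0.00000000e+00  0.00000000e+00  0.00000000e+00  1.00000000e+00]]
```

```bash
python3 -m creep '[{"dx":0.005,"dy":0.012,"dz":-0.05,"rx":0,"ry":0,"rz":0,"grip":-1},{"dx":0.005,"dy":0.012,"dz":-0.1,"rx":0,"ry":0,"rz":0,"grip":-1},{"dx":0.005,"dy":0.012,"dz":-0.15,"rx":0,"ry":0,"rz":0,"grip":-1},{"dx":0.005,"dy":0.012,"dz":-0.155,"rx":0,"ry":0,"rz":0,"grip":-1},{"dx":0.005,"dy":0.012,"dz":-0.155,"rx":0,"ry":0,"rz":0,"grip":-1}]'
```

```text
clock: 3.32
eef_pos: [525.3, 203.8, 169.6]
tool_rot: [3.141, -0.002, 0.517]
force: [0.1, -0.2, -0.0]
width: 85.2
gripper_force: 0.0
```

```bash
python3 -m creep '[{"dx":-0.004,"dy":0,"dz":-0.01,"rx":0,"ry":0,"rz":0,"grip":-1},{"dx":-0.004,"dy":0,"dz":-0.01,"rx":0,"ry":0,"rz":0,"grip":0.4},{"dx":-0.004,"dy":0,"dz":-0.01,"rx":0,"ry":0,"rz":0,"grip":1},{"dx":-0.004,"dy":0,"dz":-0.01,"rx":0,"ry":0,"rz":0,"grip":1},{"dx":-0.004,"dy":0,"dz":-0.01,"rx":0,"ry":0,"rz":0,"grip":1}]'
```

```text
clock: 3.95
eef_pos: [522.7, 204.0, 164.5]
tool_rot: [-3.141, -0.0, 0.517]
force: [-4.0, 1.5, 17.5]
width: 12.9
gripper_force: 61.0
```

```bash
python3 -m creep '[{"dx":0,"dy":0,"dz":0.004,"rx":0,"ry":0,"rz":0,"grip":1},{"dx":0,"dy":0,"dz":0.004,"rx":0,"ry":0,"rz":0.02,"grip":1},{"dx":0,"dy":0,"dz":0.004,"rx":0,"ry":0,"rz":0.045,"grip":1},{"dx":0,"dy":0,"dz":0.004,"rx":0,"ry":0,"rz":0.07,"grip":1},{"dx":0,"dy":0,"dz":0.004,"rx":0,"ry":0,"rz":0.095,"grip":1}]'; python3 -c "
from cell import ctrl;s=ctrl.read_state();print(s['torque'],s['qpos'].round(2))"
```

```text
clock: 4.58
eef_pos: [522.8, 203.9, 164.7]
tool_rot: [-3.141, -0.0, 1.119]
force: [3.2, 2.5, -11.9]
width: 12.6
gripper_force: 59.8
[ 0.48392068 -0.63192243 -0.0235166 ] [-0.14  0.62 -0.44  1.83  0.36  0.77 -1.21]
```

```bash
python3 -m creep '[{"dx":0,"dy":0,"dz":-0.001,"rx":0,"ry":0,"rz":0.025,"grip":1},{"dx":0,"dy":0,"dz":-0.001,"rx":0,"ry":0,"rz":0.05,"grip":1},{"dx":0,"dy":0,"dz":-0.001,"rx":0,"ry":0,"rz":0.075,"grip":1},{"dx":0,"dy":0,"dz":-0.001,"rx":0,"ry":0,"rz":0.1,"grip":1},{"dx":0,"dy":0,"dz":-0.001,"rx":0,"ry":0,"rz":0.125,"grip":1}]'; python3 -c "
from cell import ctrl;s=ctrl.read_state();print(s['torque'],s['qpos'].round(2))"
```

```text
clock: 5.2
eef_pos: [522.9, 203.9, 164.7]
tool_rot: [-3.141, -0.001, 1.904]
force: [2.6, 2.3, -10.7]
width: 13.3
gripper_force: 60.2
[ 0.59713312 -0.43835835 -0.09082872] [-0.01  0.66 -0.66  1.83  0.53  0.84 -0.59]
```

```bash
python3 -m creep '[{"dx":0,"dy":0,"dz":0,"rx":0,"ry":0,"rz":0.02,"grip":1},{"dx":0,"dy":0,"dz":0,"rx":0,"ry":0,"rz":0.03,"grip":1},{"dx":0,"dy":0,"dz":0,"rx":0,"ry":0,"rz":0.036,"grip":1},{"dx":0,"dy":0,"dz":0,"rx":0,"ry":0,"rz":0.036,"grip":1},{"dx":0,"dy":0,"dz":0,"rx":0,"ry":0,"rz":0.036,"grip":1}]'; python3 -c "
from cell import ctrl;s=ctrl.read_state();print(s['torque'],s['tau'].round(2))"
python3 -m creep '[{"dx":0,"dy":0,"dz":0,"rx":0,"ry":0,"rz":0.004,"grip":1},{"dx":0,"dy":0,"dz":0,"rx":0,"ry":0,"rz":0.008,"grip":1},{"dx":0,"dy":0,"dz":0,"rx":0,"ry":0,"rz":0.012,"grip":1},{"dx":0,"dy":0,"dz":0,"rx":0,"ry":0,"rz":0.012,"grip":1},{"dx":0,"dy":0,"dz":0,"rx":0,"ry":0,"rz":0.012,"grip":1}]'; python3 -c "
from cell import ctrl;s=ctrl.read_state();print(s['torque'],s['tau'].round(2))"
```

```text
clock: 5.82
eef_pos: [522.9, 203.9, 164.7]
tool_rot: [3.141, -0.001, 2.125]
force: [3.9, 3.9, -15.7]
width: 12.8
gripper_force: 59.3
[ 0.86820461 -0.88453626  0.00792222] [ 1.440e+00 -5.695e+01 -9.390e+00 -1.541e+01 -2.600e-01  1.940e+00
 -5.000e-02]
clock: 6.45
eef_pos: [522.8, 203.9, 164.8]
tool_rot: [-3.141, -0.002, 2.193]
force: [3.3, 5.0, -15.4]
width: 12.4
gripper_force: 76.8
[ 1.10315093 -0.6777122  -1.84348248] [  0.21 -56.78 -10.49 -14.7    1.21   2.01   1.78]
```

The torque about z jumped to -1.8 N m, so the knob is at its stop. I release and rise.

```bash
python3 -m creep '[{"dx":0,"dy":0,"dz":0,"rx":0,"ry":0,"rz":0,"grip":0},{"dx":0,"dy":0,"dz":0,"rx":0,"ry":0,"rz":0,"grip":-0.3},{"dx":0,"dy":0,"dz":0.0,"rx":0,"ry":0,"rz":0,"grip":-0.3},{"dx":0,"dy":0,"dz":0.08,"rx":0,"ry":0,"rz":0,"grip":-0.3},{"dx":0,"dy":0,"dz":0.2,"rx":0,"ry":0,"rz":0,"grip":-0.3}]'
python3 -m creep '[{"dx":-0.08,"dy":-0.1,"dz":0.02,"rx":0,"ry":0,"rz":-0.025,"grip":-0.3},{"dx":-0.16,"dy":-0.2,"dz":0.02,"rx":0,"ry":0,"rz":-0.05,"grip":-0.3},{"dx":-0.16,"dy":-0.3,"dz":0.02,"rx":0,"ry":0,"rz":-0.075,"grip":-0.3},{"dx":-0.16,"dy":-0.3,"dz":0.02,"rx":0,"ry":0,"rz":-0.1,"grip":-0.3},{"dx":-0.16,"dy":-0.3,"dz":0.02,"rx":0,"ry":0,"rz":-0.135,"grip":-0.3}]'
python3 - <<'E'
from h import *
import pickle
c=get_calibration("wrist");im=get_image("wrist")[...,::-1];cv2.imwrite("pics/w3.png",im);pickle.dump(c,open("w3.pkl","wb"))
E
```

```text
clock: 7.08
eef_pos: [521.9, 203.0, 245.7]
tool_rot: [-3.138, -0.001, 2.201]
force: [1.1, 0.4, 0.1]
width: 55.3
gripper_force: 0.0
clock: 7.7
eef_pos: [458.7, 83.0, 254.1]
tool_rot: [3.141, 0.0, 1.378]
force: [0.7, 0.1, -0.6]
width: 55.5
gripper_force: 0.0
```

View pics/w3.png

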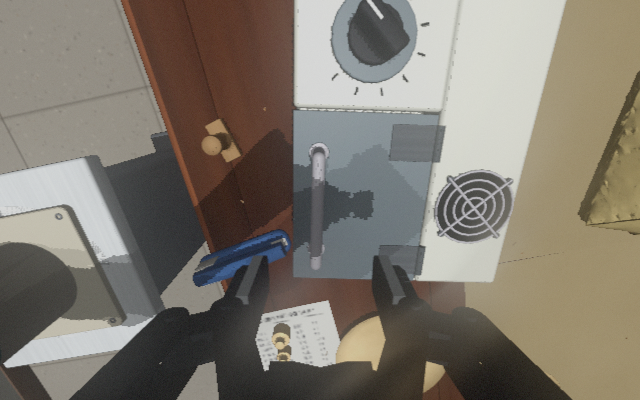

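The picture shows the knob pointer at about 135° (toward front-left), which is the off stop. The handle runs from (319,150) to (316,265), nearly aligned with the image column.

Run:
```python
from h import *
import pickle
W=pickle.load(open("w3.pkl","rb"))
a,b=plane(W,(319,152),175),plane(W,(316,263),175);print(a,b,(a+b)/2,np.degrees(np.arctan2(*(a-b)[1::-1])))
for n,uv in dict(FR=(294,277),F=(294,109),BR=(494,282)).items(): print(n,plane(W,uv,145).round(1))
p=(543.5,114.3,-.225)
for m in[(-100,-127,145),(-100,30,145),(100,-130,145),(-78,-50,175),(-45,-50,121)]: print(m,ext(p,m).round(1))
```

```text
[468.92692407 131.76166972 175.        ] [448.23856871  39.95393056 175.        ] [458.58274639  85.85780014 175.        ] 77.30083875324856
FR [420.2  11.9 145. ]
F [454.8 165.1 145. ]
BR [613.2 -31.9 145. ]
(-100, -127, 145) [417.7  12.8 145. ]
(-100, 30, 145) [452.7 165.9 145. ]
(100, -130, 145) [612.  -34.7 145. ]
(-78, -50, 175) [456.3  83.  175. ]
(-45, -50, 121) [488.5  75.6 121. ]
```

```bash
python3 -m creep '[{"dx":-0.002,"dy":0.0,"dz":-0.08,"rx":0,"ry":0,"rz":-0.005,"grip":-0.3},{"dx":-0.002,"dy":0,"dz":-0.16,"rx":0,"ry":0,"rz":-0.005,"grip":-0.3},{"dx":-0.002,"dy":0,"dz":-0.2,"rx":0,"ry":0,"rz":-0.005,"grip":-0.3},{"dx":-0.002,"dy":0,"dz":-0.228,"rx":0,"ry":0,"rz":-0.005,"grip":-0.3},{"dx":-0.002,"dy":0,"dz":-0.228,"rx":0,"ry":0,"rz":-0.005,"grip":-0.3}]'
python3 -m creep '[{"dx":0,"dy":0,"dz":0,"rx":0,"ry":0,"rz":0,"grip":0.5},{"dx":0,"dy":0,"dz":0,"rx":0,"ry":0,"rz":0,"grip":1},{"dx":0,"dy":0,"dz":0,"rx":0,"ry":0,"rz":0,"grip":1},{"dx":0,"dy":0,"dz":0,"rx":0,"ry":0,"rz":0,"grip":1},{"dx":0,"dy":0,"dz":0,"rx":0,"ry":0,"rz":0,"grip":1}]'
```

```text
clock: 8.38
eef_pos: [457.7, 83.8, 162.1]
tool_rot: [-3.141, 0.0, 1.355]
force: [-1.0, -0.2, -0.8]
width: 56.0
gripper_force: 0.0
clock: 9.0
eef_pos: [456.3, 84.1, 162.9]
tool_rot: [-3.139, 0.001, 1.354]
force: [-5.7, 1.1, 8.8]
width: 7.4
gripper_force: 58.7
```

```bash
python3 -m creep '[{"dx":0.014,"dy":-0.003,"dz":0.036,"rx":0,"ry":0,"rz":0,"grip":1},{"dx":0.032,"dy":-0.007,"dz":0.069,"rx":0,"ry":0,"rz":0,"grip":1},{"dx":0.056,"dy":-0.013,"dz":0.099,"rx":0,"ry":0,"rz":0,"grip":1},{"dx":0.083,"dy":-0.019,"dz":0.125,"rx":0,"ry":0,"rz":0,"grip":1},{"dx":0.114,"dy":-0.026,"dz":0.147,"rx":0,"ry":0,"rz":0,"grip":1}]'
```

```text
clock: 9.62
eef_pos: [496.6, 74.9, 221.1]
tool_rot: [-3.128, 0.003, 1.355]
force: [-17.6, 4.0, 15.2]
width: 7.2
gripper_force: 59.0
```

```bash
python3 -m creep '[{"dx":0.034,"dy":-0.008,"dz":0.017,"rx":0,"ry":0,"rz":0,"grip":1},{"dx":0.07,"dy":-0.016,"dz":0.028,"rx":0,"ry":0,"rz":0,"grip":1},{"dx":0.107,"dy":-0.024,"dz":0.034,"rx":0,"ry":0,"rz":0,"grip":1},{"dx":0.144,"dy":-0.033,"dz":0.034,"rx":0,"ry":0,"rz":0,"grip":1},{"dx":0.181,"dy":-0.041,"dz":0.028,"rx":0,"ry":0,"rz":0,"grip":1}]'
python3 -m creep '[{"dx":0.016,"dy":-0.004,"dz":-0.004,"rx":0,"ry":0,"rz":0,"grip":1},{"dx":0.016,"dy":-0.004,"dz":-0.004,"rx":0,"ry":0,"rz":0,"grip":1},{"dx":0.016,"dy":-0.004,"dz":-0.004,"rx":0,"ry":0,"rz":0,"grip":0.6},{"dx":0.016,"dy":-0.004,"dz":-0.004,"rx":0,"ry":0,"rz":0,"grip":0.45},{"dx":0.016,"dy":-0.004,"dz":-0.004,"rx":0,"ry":0,"rz":0,"grip":0.45}]'
```

```text
clock: 10.25
eef_pos: [575.5, 57.0, 233.7]
tool_rot: [-3.141, 0.0, 1.353]
force: [-4.5, 0.4, 4.6]
width: 7.4
gripper_force: 61.9
clock: 10.88
eef_pos: [582.3, 55.2, 230.6]
tool_rot: [-3.141, 0.0, 1.354]
force: [0.2, -0.2, -0.9]
width: 23.6
gripper_force: 0.0
```

```bash
python3 -m creep '[{"dx":0,"dy":0,"dz":0.08,"rx":0,"ry":0,"rz":0,"grip":0.45},{"dx":0,"dy":0,"dz":0.2,"rx":0,"ry":0,"rz":0,"grip":0.45},{"dx":0,"dy":0,"dz":0.3,"rx":0,"ry":0,"rz":0,"grip":0.45},{"dx":-0.12,"dy":0.03,"dz":0.3,"rx":0,"ry":0,"rz":0,"grip":1},{"dx":-0.25,"dy":0.058,"dz":0.3,"rx":0,"ry":0,"rz":0,"grip":1}]'
python3 - <<'E'
from h import *
cv2.imwrite("pics/s2.png",get_image("side")[100:330,200:480,::-1])
print(ctrl.read_state()["eef_pos"])
E
```

```text
clock: 11.5
eef_pos: [481.5, 79.0, 350.9]
tool_rot: [3.141, -0.001, 1.353]
force: [-0.3, 0.6, 0.2]
width: 0.2
gripper_force: 0.0
[472.65763552  80.71496004 350.12341035]
```

View pics/s2.png

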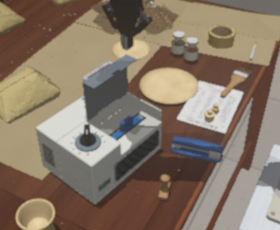

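The side crop shows the flap upright and the blue cassette tab in the open deck at crop (130,125), with the gripper in front of the flap. Next I lower the shut fingers and push the flap's lip back.

```bash
python3 -m creep '[{"dx":0,"dy":0,"dz":-0.1,"rx":0,"ry":0,"rz":0,"grip":1},{"dx":0,"dy":0,"dz":-0.2,"rx":0,"ry":0,"rz":0,"grip":1},{"dx":0,"dy":0,"dz":-0.262,"rx":0,"ry":0,"rz":0,"grip":1},{"dx":0,"dy":0,"dz":-0.262,"rx":0,"ry":0,"rz":0,"grip":1},{"dx":0.02,"dy":-0.005,"dz":-0.262,"rx":0,"ry":0,"rz":0,"grip":1}]'
python3 -m creep '[{"dx":0.03,"dy":-0.007,"dz":0,"rx":0,"ry":0,"rz":0,"grip":1},{"dx":0.06,"dy":-0.014,"dz":0,"rx":0,"ry":0,"rz":0,"grip":1},{"dx":0.09,"dy":-0.02,"dz":0,"rx":0,"ry":0,"rz":0,"grip":1},{"dx":0.12,"dy":-0.027,"dz":0,"rx":0,"ry":0,"rz":0,"grip":1},{"dx":0.15,"dy":-0.034,"dz":0,"rx":0,"ry":0,"rz":0,"grip":1}]'
```

```text
clock: 12.18
eef_pos: [491.1, 76.9, 247.0]
tool_rot: [3.14, -0.001, 1.354]
force: [-0.1, 1.1, -0.4]
width: 0.0
gripper_force: 0.0
clock: 12.8
eef_pos: [551.1, 62.7, 245.7]
tool_rot: [-3.141, -0.0, 1.354]
force: [-1.7, 0.4, -0.8]
width: -0.1
gripper_force: 0.6
```

```bash
python3 -m creep '[{"dx":0.02,"dy":-0.005,"dz":0,"rx":0,"ry":0,"rz":0,"grip":1},{"dx":0.035,"dy":-0.008,"dz":0,"rx":0,"ry":0,"rz":0,"grip":1},{"dx":0.05,"dy":-0.011,"dz":0,"rx":0,"ry":0,"rz":0,"grip":1},{"dx":0.055,"dy":-0.013,"dz":0,"rx":0,"ry":0,"rz":0,"grip":1},{"dx":0.055,"dy":-0.013,"dz":0,"rx":0,"ry":0,"rz":0,"grip":1}]'
```

```text
clock: 13.42
eef_pos: [572.7, 57.7, 246.1]
tool_rot: [3.141, -0.0, 1.354]
force: [0.2, -0.6, -0.4]
width: 0.3
gripper_force: 0.0
```

```bash
python3 -m creep '[{"dx":0.008,"dy":-0.002,"dz":0,"rx":0,"ry":0,"rz":0,"grip":1},{"dx":0.016,"dy":-0.004,"dz":0,"rx":0,"ry":0,"rz":0,"grip":1},{"dx":0.02,"dy":-0.005,"dz":0,"rx":0,"ry":0,"rz":0,"grip":1},{"dx":0.025,"dy":-0.006,"dz":0,"rx":0,"ry":0,"rz":0,"grip":1},{"dx":0.025,"dy":-0.006,"dz":0,"rx":0,"ry":0,"rz":0,"grip":1}]'
```

```text
clock: 14.05
eef_pos: [576.2, 56.8, 245.7]
tool_rot: [-3.13, 0.003, 1.356]
force: [-16.3, 1.2, 9.1]
width: 0.0
gripper_force: 8.3
```

Contact force is 16 N at the predicted position, so the flap rests on its stop. I retreat over the tab, open the fingers and look.

```bash
python3 -m creep '[{"dx":-0.08,"dy":0.018,"dz":0,"rx":0,"ry":0,"rz":0,"grip":1},{"dx":-0.16,"dy":0.036,"dz":0,"rx":0,"ry":0,"rz":0,"grip":0.5},{"dx":-0.235,"dy":0.052,"dz":-0.02,"rx":0,"ry":0,"rz":0,"grip":0},{"dx":-0.235,"dy":0.052,"dz":-0.02,"rx":0,"ry":0,"rz":0,"grip":0},{"dx":-0.235,"dy":0.052,"dz":-0.02,"rx":0,"ry":0,"rz":0,"grip":0}]'
python3 - <<'E'
from h import *
import pickle
c=get_calibration("wrist");im=get_image("wrist")[...,::-1];cv2.imwrite("pics/w4.png",im);pickle.dump(c,open("w4.pkl","wb"))
s=get_image("side")[...,::-1];cv2.imwrite("pics/s3.png",s)
a=cv2.resize(im[60:360,160:560],(600,450));b=cv2.resize(s[170:300,230:400],None,fx=3.4,fy=3.4)
hsv=cv2.cvtColor(im,cv2.COLOR_BGR2HSV);mk=cv2.inRange(hsv,(100,120,60),(125,255,255))
n,l,st,ce=cv2.connectedComponentsWithStats(mk)
for i in range(1,n):
    if st[i,4]>60: print(st[i],ce[i])
cv2.imwrite("pics/w4c.png",im)
E
```

```text
clock: 14.68
eef_pos: [489.8, 76.0, 238.5]
tool_rot: [3.139, -0.001, 1.353]
force: [0.2, 0.7, 0.1]
width: 42.6
gripper_force: 0.0
[311 143  16  33 320] [318.496875 158.8625  ]
[177 237  88  35 517] [218.07350097 254.62282398]
[311 239  14   6  61] [316.6557377  241.63934426]
[ 168  252   93   42 1102] [216.73956443 273.02268603]
```

View pics/w4.png

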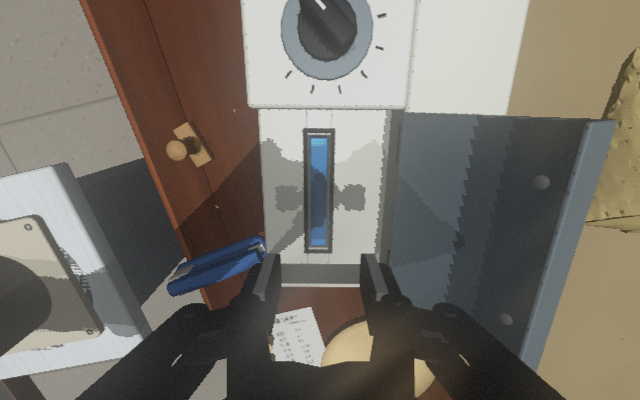

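The picture shows the flap leaning right back at the right. The slot spans (304,130)-(333,252), with the blue cassette centred near (318,191) and aligned with the image column; the knob still points to off.

Run:
```python
from h import *
import pickle
W=pickle.load(open("w4.pkl","rb"))
q=[plane(W,u,105) for u in[(304,130),(334,130),(306,252),(332,252)]];m=np.mean(q,0);print(np.round(q,1),m)
d=(q[0]+q[1]-q[2]-q[3]);print(np.degrees(np.arctan2(d[1],d[0])))
print("tab px pred",[proj(W,ext((m[0],m[1],np.arctan2(d[1],d[0])-np.pi/2),(x,y,135))).round(1) for x in(-5,5) for y in(-22,22)])
print(ctrl.read_state()["eef_pos"], ext((544.7,115,-.225),(-45,-50,121)))
im=cv2.imread("pics/w4.png");cv2.imwrite("pics/w4c.png",cv2.resize(im[120:265,280:400],None,fx=4,fy=4,interpolation=cv2.INTER_CUBIC))
```

```text
[[490.5 138.8 105. ]
 [517.1 132.9 105. ]
 [463.6  17.9 105. ]
 [490.1  12.  105. ]] [490.32073642  75.38959959 105.        ]
77.44602068518208
tab px pred [array([313.4, 228.2]), array([313.1, 180.9]), array([324.5, 228.2]), array([324.8, 180.9])]
[489.78092568  75.9322292  238.26143944] [489.67894708  76.30008094 121.        ]
```

View pics/w4c.png

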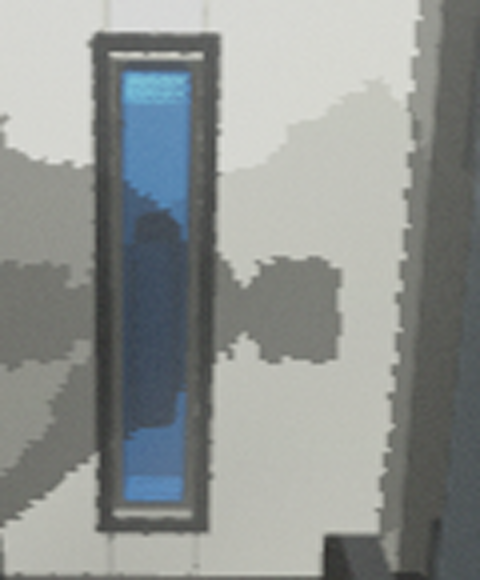

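The crop shows the tab at crop (135-180, 215-420), within a few pixels of the prediction and centred between the fingers. I descend and grip it.

```bash
python3 -m creep '[{"dx":0,"dy":0.003,"dz":-0.12,"rx":0,"ry":0,"rz":0,"grip":0},{"dx":0,"dy":0.003,"dz":-0.22,"rx":0,"ry":0,"rz":0,"grip":0},{"dx":0,"dy":0.003,"dz":-0.28,"rx":0,"ry":0,"rz":0,"grip":0},{"dx":0,"dy":0.003,"dz":-0.312,"rx":0,"ry":0,"rz":0,"grip":0},{"dx":0,"dy":0.003,"dz":-0.312,"rx":0,"ry":0,"rz":0,"grip":0}]'
```

```text
clock: 15.4
eef_pos: [488.6, 77.3, 112.7]
tool_rot: [-3.141, 0.0, 1.354]
force: [-0.5, -0.2, 0.4]
width: 43.0
gripper_force: 0.0
```

```bash
python3 -m creep '[{"dx":0,"dy":0,"dz":0,"rx":0,"ry":0,"rz":0,"grip":0.5},{"dx":0,"dy":0,"dz":0,"rx":0,"ry":0,"rz":0,"grip":1},{"dx":0,"dy":0,"dz":0,"rx":0,"ry":0,"rz":0,"grip":1},{"dx":0,"dy":0,"dz":0,"rx":0,"ry":0,"rz":0,"grip":1},{"dx":0,"dy":0,"dz":0,"rx":0,"ry":0,"rz":0,"grip":1}]'
```

```text
clock: 16.02
eef_pos: [489.2, 77.5, 114.2]
tool_rot: [3.139, -0.001, 1.354]
force: [-1.0, 0.1, 6.1]
width: 8.9
gripper_force: 59.7
```

```bash
python3 -m creep '[{"dx":0,"dy":0,"dz":0.02,"rx":0,"ry":0,"rz":0,"grip":1},{"dx":0,"dy":0,"dz":0.04,"rx":0,"ry":0,"rz":0,"grip":1},{"dx":0,"dy":0,"dz":0.07,"rx":0,"ry":0,"rz":0,"grip":1},{"dx":0,"dy":0,"dz":0.1,"rx":0,"ry":0,"rz":0,"grip":1},{"dx":0,"dy":0,"dz":0.13,"rx":0,"ry":0,"rz":0,"grip":1}]'
```

```text
clock: 16.65
eef_pos: [488.5, 77.3, 166.1]
tool_rot: [3.141, -0.0, 1.354]
force: [-0.5, -0.5, -1.8]
width: 9.0
gripper_force: 58.5
```

```bash
python3 -m creep '[{"dx":0,"dy":0,"dz":0.04,"rx":0,"ry":0,"rz":0,"grip":1},{"dx":0,"dy":0,"dz":0.09,"rx":0,"ry":0,"rz":0,"grip":1},{"dx":0,"dy":0,"dz":0.14,"rx":0,"ry":0,"rz":0,"grip":1},{"dx":0,"dy":0,"dz":0.2,"rx":0,"ry":0,"rz":0,"grip":1},{"dx":0,"dy":0,"dz":0.26,"rx":0,"ry":0,"rz":0,"grip":1}]'
python3 - <<'E'
from h import *
import pickle
W=pickle.load(open("w1.pkl","rb"));im=cv2.imread("pics/w1.png")
hsv=cv2.cvtColor(im,cv2.COLOR_BGR2HSV);mk=cv2.inRange(hsv,(12,50,170),(30,180,255));mk[:,:480]=0;mk[:130]=0;mk[250:]=0
q=max(cv2.findContours(mk,0,1)[0],key=cv2.contourArea).reshape(-1,2)
# back-project rim onto z=14 and fit circle
X=np.array([plane(W,u,14)[:2] for u in cv2.convexHull(q).reshape(-1,2).astype(float)])
r=least_squares(lambda p:np.hypot(*(X-p[:2]).T)-p[2],[512,-254,95],loss="soft_l1",f_scale=2);print("wrist",r.x,np.abs(r.fun).max())
for n,b in(("top",(355,175,425,245)),("side",(330,160,405,208))):
    c=get_calibration(n);im=cv2.imread(f"pics/{n}0.png");hsv=cv2.cvtColor(im,cv2.COLOR_BGR2HSV);m0=cv2.inRange(hsv,(12,50,170),(30,180,255));mk=m0*0;mk[b[1]:b[3],b[0]:b[2]]=m0[b[1]:b[3],b[0]:b[2]]
    q=max(cv2.findContours(mk,0,1)[0],key=cv2.contourArea)
    X=np.array([plane(c,u,14)[:2] for u in cv2.convexHull(q).reshape(-1,2).astype(float)])
    r=least_squares(lambda p:np.hypot(*(X-p[:2]).T)-p[2],[512,-254,95],loss="soft_l1",f_scale=2);print(n,r.x,np.abs(r.fun).max())
E
```

```text
clock: 17.27
eef_pos: [488.2, 77.3, 270.7]
tool_rot: [3.141, -0.0, 1.354]
force: [0.1, -0.3, -1.2]
width: 8.9
gripper_force: 58.5
wrist [ 515.98971296 -255.41815481   94.11910748] 1.2067299622303693
top [ 514.34838228 -255.16653471   93.74352316] 1.3797708269299562
side [ 512.10200156 -253.57629642   93.03323614] 1.5999823848733996
```

```bash
python3 -m creep '[{"dx":0.005,"dy":-0.06,"dz":0,"rx":0,"ry":0,"rz":0,"grip":1},{"dx":0.012,"dy":-0.15,"dz":0,"rx":0,"ry":0,"rz":0,"grip":1},{"dx":0.018,"dy":-0.25,"dz":0,"rx":0,"ry":0,"rz":0,"grip":1},{"dx":0.025,"dy":-0.35,"dz":0,"rx":0,"ry":0,"rz":0,"grip":1},{"dx":0.03,"dy":-0.45,"dz":0,"rx":0,"ry":0,"rz":0,"grip":1}]'
python3 -m creep '[{"dx":0.01,"dy":-0.1,"dz":0,"rx":0,"ry":0,"rz":0,"grip":1},{"dx":0.02,"dy":-0.2,"dz":0,"rx":0,"ry":0,"rz":0,"grip":1},{"dx":0.028,"dy":-0.29,"dz":0,"rx":0,"ry":0,"rz":0,"grip":1},{"dx":0.032,"dy":-0.36,"dz":0,"rx":0,"ry":0,"rz":0,"grip":1},{"dx":0.032,"dy":-0.38,"dz":0,"rx":0,"ry":0,"rz":0,"grip":1}]'
```

```text
clock: 17.9
eef_pos: [500.3, -103.9, 270.0]
tool_rot: [3.141, -0.0, 1.354]
force: [0.1, 0.9, -1.2]
width: 8.5
gripper_force: 58.6
clock: 18.52
eef_pos: [512.7, -256.7, 269.4]
tool_rot: [-3.141, 0.0, 1.35]
force: [0.3, 0.6, -1.3]
width: 9.0
gripper_force: 58.6
```

```bash
python3 -m creep '[{"dx":0.003,"dy":0.004,"dz":-0.06,"rx":0,"ry":0,"rz":0,"grip":1},{"dx":0.003,"dy":0.004,"dz":-0.12,"rx":0,"ry":0,"rz":0,"grip":1},{"dx":0.003,"dy":0.004,"dz":-0.18,"rx":0,"ry":0,"rz":0,"grip":1},{"dx":0.003,"dy":0.004,"dz":-0.22,"rx":0,"ry":0,"rz":0,"grip":1},{"dx":0.003,"dy":0.004,"dz":-0.236,"rx":0,"ry":0,"rz":0,"grip":1}]'
python3 -m creep '[{"dx":0,"dy":0,"dz":0,"rx":0,"ry":0,"rz":0,"grip":1},{"dx":0,"dy":0,"dz":0,"rx":0,"ry":0,"rz":0,"grip":1},{"dx":0,"dy":0,"dz":0,"rx":0,"ry":0,"rz":0,"grip":1},{"dx":0,"dy":0,"dz":0,"rx":0,"ry":0,"rz":0,"grip":1},{"dx":0,"dy":0,"dz":0,"rx":0,"ry":0,"rz":0,"grip":1}]'
python3 - <<'E'
from h import *
s=ctrl.read_state();S=get_calibration("side");im=get_image("side")[...,::-1];cv2.imwrite("pics/s4.png",im)
x,y=s["eef_pos"][:2];e=s["eef_pos"];print(e,np.abs(s["qd"]).max())
pp=[(proj(S,ext((x,y,-.222),(0,yy,z)))).round(1) for yy in(-55,55) for z in(80,165)];print(pp)
u0,v0=np.min(pp,0).astype(int)-35;u1,v1=np.max(pp,0).astype(int)+40
k=4;c=cv2.resize(im[v0:v1,u0:u1],None,fx=k,fy=k,interpolation=cv2.INTER_CUBIC);print(u0,v0,c.shape)
for p in pp: cv2.circle(c,tuple(int(a) for a in ((p-[u0,v0])*k)),4,(0,0,255),1)
cv2.imwrite("pics/s4c.png",c)
E
```

```text
clock: 19.15
eef_pos: [514.3, -252.2, 174.3]
tool_rot: [-3.141, -0.001, 1.355]
force: [-0.0, 0.5, -0.9]
width: 8.7
gripper_force: 58.6
clock: 19.77
eef_pos: [514.4, -253.2, 174.9]
tool_rot: [3.141, 0.0, 1.353]
force: [0.5, -0.2, -1.4]
width: 8.4
gripper_force: 58.6
[ 514.43064161 -253.20073117  174.89131873] 0.0029483173915819077
[array([379.3, 160. ]), array([380.9, 137.2]), array([358.1, 175.4]), array([359. , 152.1])]
323 102 (452, 388, 3)
```

View pics/s4c.png

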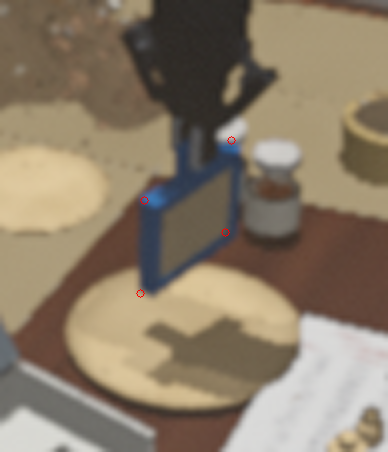

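The picture shows the cassette upright over the middle of the tray, its lower corner near crop (148,293) and within a few millimetres of the 80 mm prediction. The arm is still, so I hand the job in.

```bash
python3 -c "
from cell import ctrl;print(ctrl.finish_job())"
```

```text
the job is handed in; nothing more can be done
None
```

Handed in at about 20 s: the knob is at its off stop, the flap leans back on its stop, and the cassette is held still and upright over the middle of the brass tray with its lower edge about 80 mm above the table; I viewed 12 pictures, two over the limit of 10.

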